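# Index the drilling fixture and lock it with its bar

### The job

The index plate of the drilling fixture has been left standing between two stops. Push its upright handle round with the fingertips until one of the three slots in the plate's rim faces the locking bar, then push the bar by its tab fully home into that slot so that the plate is locked, and leave it there. Only push: do not grip or lift anything, and leave the loose things on the bench where they are.

Things in the scene. Friction and masses are not known exactly. Their poses are not given: they have to be found in the camera images.
- fixture: Rotary indexing fixture bolted to the bench: blue cast base 160 x 250 x 12 mm (own y -90 to 160 mm), a round steel index plate turning on an upright axis, and a guide block with a sliding locking bar towards its own +y (the robot's left, within 26 degrees). Origin on the bench under the plate's axis, z up. Corner bolt heads are 22 mm high.
- plate (a joint): Index plate angle, rad, anticlockwise from above. At 0 and every multiple of 2.094 (120 degrees) a slot is in line with the bar. Turns both ways (stops at +-6.5), stays where left; about 3.5 N at the handle moves it. Starts at least 19 degrees off line. A dark flange (80 mm dia, 8 mm thick) is clamped on its middle by a nut; stud top 77 mm above the bench.
- axis (a point): Centre of the index plate's top face, on its axis, 50 mm above the bench. The plate is plain steel, 160 mm in diameter, 12 mm thick, with three open slots in its rim, 120 degrees apart, each 19 mm wide and 25 mm deep. The slots are visible from above.
- handle (a point): Top centre of the plate's turning handle: upright, black, 16 mm in diameter, 46 mm tall above the plate (top 96 mm above the bench), fixed on the plate 62 mm from the axis, midway between two slots. At plate angle 0 it is at (-54, 31) mm in the fixture's x, y; it goes round with the plate.
- bar (a joint): Locking bar travel, m, along the fixture's -y to the plate's axis: 0 back, 0.030 fully home (a stop). Starts at 0 to 0.003. Steel, 16 mm wide, 39 to 49 mm above the bench; its nose tapers to 8 mm over 10 mm, so it centres the plate if a slot is within about 3 degrees. With no slot before it, it strikes the rim after 7 mm. Friction 2.5 N; stays where left.
- guide (a point): Top centre of the guide block that the bar slides in, 57 mm above the bench. The block is fixed, 52 mm wide in the fixture's x, and spans 98 to 151 mm from the plate's axis along its +y. When the bar is fully home its tab is 1 mm from the block's outer end.
- tab (a point): Top middle of the outer face of the bar's upturned thumb tab, the face to push (it looks along the fixture's +y): steel, 34 mm wide across the bar, 8 mm thick, 39 to 80 mm above the bench. With the bar back it is 190 mm from the plate's axis along +y; it moves with the bar. Under and behind it is free bench for 70 mm.
- flange: Loose bystander: the next flange blank, a flat dark steel ring 80 mm in diameter, 8 mm thick, lying beside the fixture. Origin at the centre of its underside.
- tub: Loose bystander: yellow lidded jar, 66 mm in diameter, 75 mm tall. Origin at the centre of its underside.
- wrench: Loose bystander: steel spanner 160 mm long lying flat along its own x. Origin under its middle.
- tube: Loose bystander: square white plastic tube with blue end caps, 162 mm long, 30 mm square at the caps, lying along its own x. Origin under its middle.

How it is judged (in metres and radians):
At the end, for the whole second after the job is handed in: The bar stands at least 26.5 mm in (of 30 mm) inside one of the plate's slots, the plate is within 0.04 rad of that stop, both are at rest, and the loose things lie within 20 mm of where they were, the tub upright (value of joint bar above 0.0265 m and (value of joint plate between -6.3232 and -6.2432 rad or value of joint plate between -4.2288 and -4.1488 rad or value of joint plate between -2.1344 and -2.0544 rad or value of joint plate between -0.04 and 0.04 rad or value of joint plate between 2.0544 and 2.1344 rad or value of joint plate between 4.1488 and 4.2288 rad or value of joint plate between 6.2432 and 6.3232 rad) and velocity of joint bar between -0.005 and 0.005 m/s and velocity of joint plate between -0.05 and 0.05 rad/s and distance of each of flange, tub, wrench, tube from where it was at the start of the episode below 0.02 m and linear speed of each of flange, tub, wrench, tube below 0.02 m/s and angle between tub's own z axis and vertical below 0.2 rad); the robot touches nothing.
It fails at once if the plate's handle was gripped between the fingers (pressed on two opposite sides at once) instead of being pushed (contact force between each of handle_flank0, handle_flank2 and the fingers above 1 N or contact force between each of handle_flank1, handle_flank3 and the fingers above 1 N).
It fails at once if the bar's tab was gripped between the fingers (pressed on two opposite sides at once) instead of being pushed (contact force between each of tab_inner, tab_outer and the fingers above 1 N or contact force between each of tab_left, tab_right and the fingers above 1 N).
It fails at once if a loose thing was lifted, knocked over or shoved away (distance of any of flange, tub, wrench, tube from where it was at the start of the episode above 0.03 m or height (world z) of any of flange, tub, wrench, tube above 0.015 m or angle between tub's own z axis and vertical above 0.5 rad).
It also fails if it takes over 42 s, if anything falls off the work surface, if the arm or the gripper's body presses on something with over 40 N, if the wrist force passes 120 N, or if a joint passes its speed limit or range.

### The arm

A 6-joint arm with a two-finger parallel gripper is mounted at the origin on the work surface. World frame = base frame: x ahead of the robot, y to its left, z up, the work surface at z = 0. Lengths are in mm, angles in rad, forces in N, time in s.
With the tool pointing down it reaches from about 400 to 825 mm from the base axis. Payload 7 kg.
Tool frame: the origin (TCP) lies at the very end of the fingers, on their centre line; the grasp point (between the pads) lies 19 mm behind it; z points along the fingers, y is the line along which they close (so a half turn about z gives the same grasp; the last joint's range is limited). The gripper opens to 85 mm and grips with 20 to 120 N. Pads are 22 mm wide; open, the fingers measure 114 mm over their backs; the gripper's body (76 mm by 85 mm) begins 54 mm behind the grasp point. The pads swing forward as they close: fully open they stand 13 mm farther back than shut.
Start: joints at [1.431, 0.359, 0.012, 0, -1.224, -0.288], TCP at [280.043, 614.143, 231.302] pointing down, gripper open.
Joint ranges: [-3.07, 3.07], [-1.43, 2.12], [-1.02, 1.25], [-3.03, 1.67], [-3.05, -0], [-3.03, 3.03]. Speed limits (rad/s): [2.39, 2.39, 3.01, 3.14, 3.14, 3.14].

### API

Orientations are given as [roll, pitch, yaw] about the fixed x, y, z axes, in that order (R = Rz(yaw) Ry(pitch) Rx(roll)).
In Python, from cell import bot, vision, order gives the robot as it stands.
- The arm moves only by the tool drive_tool, never from a script. Its argument "targets" is a list of rows, each a list of 3 entries, a list of its own where there are three numbers: the opening, from 0 (shut) to 1 (fully open), then the shift along the tool's x, y, z in mm, then the turn about the tool's z in degrees. In form: [[claw, [dx, dy, dz], turn], ...]. A call has 1 to 20 rows; each row is the pose to reach, as a shift and turn from the pose commanded when the call began, along the tool's axes at that moment; what a row does not reach only later rows make up. A row lasts 1/10 s, in which the tool goes at most 50 mm and 8.59 degrees, less where a joint would pass 70% of its speed; a pose out of reach is approached as far as the arm can. A call with a gripper value outside its range is refused whole. The fingers move at their own pace and stop on an object; "newtons" is the grip in N (left out, the last holds). Time passes only in rows, so rows that repeat a pose let the fingers close. It gives the time, the measured TCP pose, the force, the opening and the grip force at its end, in the units of the state.
- bot.state(): the state, without advancing time (a new reading comes with each control period).
- vision.snapshot(name): name is "scene" or "side" or "wrist"; returns (picture, depth): 420x560x3 uint8, red, green, blue; 420x560 float32, mm along the optical axis (not along the pixel's ray), 0 where there is no reading.
- vision.camera_model(name): a dict with "mtx" (3x3 intrinsics, pixels), "k1" (the pictures are not rectified: a ray, as slopes to the right and down, at radius r is drawn at 1 + k1 r^2 times it, then the intrinsics apply), "xyz" and "attitude" of the camera in the world; the wrist camera has in their place "hand_eye" (4x4, takes a point from camera to tool coordinates, whose origin is the TCP and whose axes are the flange's). Camera axes: x right, y down, z forward; pixel columns grow to the right and rows downward; lengths in mm; the calibration is good to about 2 mm. A picture is of the moment at which its call begins: read the wrist's pose just before it. camera_model takes no time and is no camera call.
- order.finish_job(): hands the job in; it is judged then, once.
The state is a dict: "t": time; "joint_positions": joint angles; "qd": joint speeds; "effort": joint torques, N m; "tool_pos": TCP position; "ee_rot": TCP orientation; "contact_force": force on the tool from outside, world axes, zero at the start; "ft_torque": the same for the moment, N m; "gripper_width": finger opening in mm; "gripper_force": force on a finger pad.
Only numpy, scipy, OpenCV 4.12 (cv2) and the standard library are available. Lean on these libraries where they do the work, as an engineer would, in place of code of your own. Each camera call takes 0.05 s, during which the arm holds its last target. There are 200 camera calls.

## Working session

There is one attempt and no reset: what is moved stays moved. The work goes in short steps, Python scripts to look and compute and a tool call to move; the robot and the scene stay as the last step left them, time stands still between calls to the robot, and variables do not carry over. Pictures are saved under pics/ and viewed, at most 10 in all, crops included, and the job is handed in when it is done.

Besides the shell and the picture viewer there is one more tool, called after "Request:" as name(argument=value, ...), one argument or row to a line, values as JSON. drive_tool: Moves the arm, as the interface text tells. Its arguments: {"type":"object","properties":{"targets":{"type":"array","items":{"type":"array"}},"newtons":{"type":"number"}},"required":["targets"]}

```bash
ls; mkdir -p pics
cat > h.py <<'E'
import numpy as np, cv2
from scipy.spatial.transform import Rotation as R
from cell import bot, vision, order
def pose(n):
    m=vision.camera_model(n)
    if 'xyz' in m:
        a=np.array(m['attitude'],float)
        Rm=a if a.shape==(3,3) else R.from_euler('xyz',a).as_matrix()
        return m,Rm,np.array(m['xyz'],float)
    s=bot.state(); T=np.array(m['hand_eye']); r=R.from_euler('xyz',s['ee_rot']).as_matrix()
    return m,r@T[:3,:3],r@T[:3,3]+np.array(s['tool_pos'])
def und(m,uv):
    return cv2.undistortPoints(np.array(uv,float).reshape(-1,1,2),np.array(m['mtx'],float),np.array([m['k1'],0,0,0.])).reshape(-1,2)
def ray(P,uv,z):
    m,Rm,c=P; d=np.c_[und(m,uv),np.ones(len(uv))]@Rm.T
    return c+d*((z-c[2])/d[:,2])[:,None]
def proj(P,X):
    m,Rm,c=P; q=(np.array(X,float)-c)@Rm; s=q[:,:2]/q[:,2:]; s=s*(1+m['k1']*(s**2).sum(1,keepdims=True))
    K=np.array(m['mtx']); return s@K[:2,:2].T+K[:2,2]
E
python3 - <<'E'
from h import *
for n in ['scene','side','wrist']:
    P=pose(n); print(n,P[0],P[1].round(2).tolist(),P[2])
    im,d=vision.snapshot(n); cv2.imwrite(f'pics/{n}.png',im[:,:,::-1]); np.savez(f'{n}.npz',im=im,d=d,R=P[1],c=P[2])
print(bot.state())
E
```

```text
pics
scene {'mtx': array([[513.12018841,   0.        , 275.51340888],
       [  0.        , 513.12018841, 207.63184257],
       [  0.        ,   0.        ,   1.        ]]), 'k1': 0.06708766087917686, 'xyz': array([1330.86044944, -368.10848129,  605.37334405]), 'attitude': array([-2.12353153, -0.01707175,  1.20851179])} [[0.35, 0.5, -0.79], [0.93, -0.17, 0.31], [0.02, -0.85, -0.52]] [1330.86044944 -368.10848129  605.37334405]
side {'mtx': array([[417.95383979,   0.        , 278.80958831],
       [  0.        , 417.95383979, 214.60175519],
       [  0.        ,   0.        ,   1.        ]]), 'k1': -0.07461416516561485, 'xyz': array([427.71377402, 517.45922327, 587.23676167]), 'attitude': array([-2.27610994, -0.01275121, -2.83151628])} [[-0.95, -0.21, 0.22], [-0.31, 0.61, -0.73], [0.01, -0.76, -0.65]] [427.71377402 517.45922327 587.23676167]
wrist {'mtx': array([[338.01266934,   0.        , 274.14637059],
       [  0.        , 338.01266934, 210.66601018],
       [  0.        ,   0.        ,   1.        ]]), 'k1': -0.0274305164068919, 'hand_eye': array([[-7.27056813e-04, -9.45273610e-01
[... 424 characters left out ...]
t_positions': array([ 1.43108505e+00,  3.59236772e-01,  1.12786676e-02, -2.33001609e-04,
       -1.22409009e+00, -2.88085253e-01]), 'qd': array([ 1.31808276e-04, -2.34714191e-03,  1.38335245e-03,  1.72814980e-03,
        2.24717078e-04,  8.25096643e-05]), 'effort': array([-1.75390483e-03, -5.83875275e+01,  2.93651837e+01,  6.94054395e+00,
       -4.28129366e-03, -2.91899710e-06]), 'tool_pos': array([279.92625708, 613.83198976, 230.57754369]), 'ee_rot': array([ 3.14033013e+00, -1.45668194e-04, -4.27875753e-01]), 'contact_force': array([-0.63090542,  0.71109572,  0.07092842]), 'ft_torque': array([-0.05723167, -0.01708307, -0.012717  ]), 'gripper_force': 0.0, 'gripper_width': 85.86218668197921}
```

View pics/scene.png

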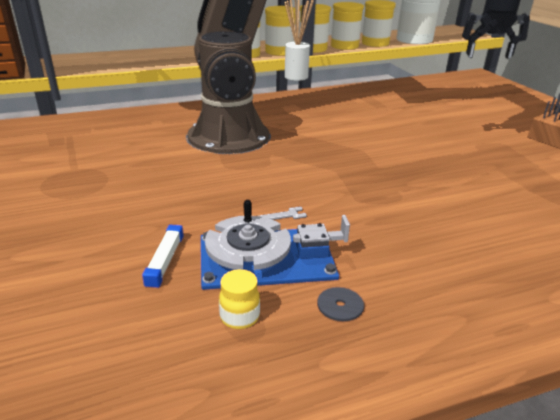

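View pics/wrist.png

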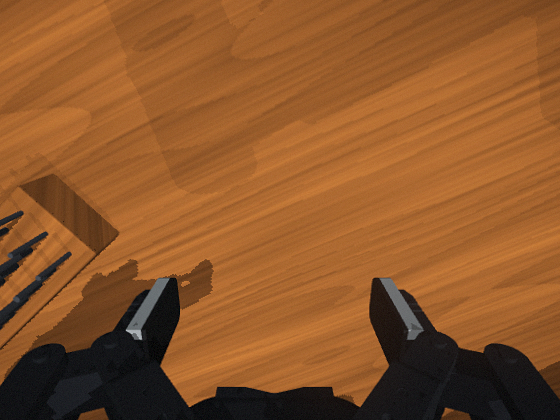

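The scene view shows the plate around (248,240), the handle top at (248,203), the guide at (313,233), the tab at (346,225), the tub at (240,300), the ring at (340,303) and the tube at (165,255). The wrist view shows only bare bench.

View pics/side.png

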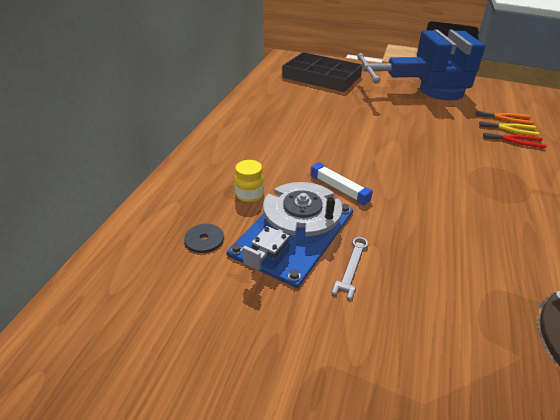

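Run:
```python
from h import *
P=pose('scene')
for n,uv,z in [('stud',(248,227),77),('handle',(248,202),96),('guide',(313,231),57),('tab',(346,219),80),('tub',(240,280),75),('ring',(341,303),8),('tube',(165,255),20)]:
    print(n,ray(P,[uv],z).round(0))
```

```text
stud [[ 580. -128.   77.]]
handle [[ 525. -110.   96.]]
guide [[605.  -7.  57.]]
tab [[620.  53.  80.]]
tub [[ 717. -187.   75.]]
ring [[755. -20.   8.]]
tube [[ 537. -278.   20.]]
```

The side view shows the handle at (330,207), the bar with its nose and guide at (268,240), the tab at (253,260), the wrench to the robot side, the tub and the ring on the far side. The handle is about 24° off line.

Next I move above the fixture with tool x along the bar's push direction, and look from there.

Request:
drive_tool(
  targets=[
    [1,[564,473,-69],78],
    [1,[564,473,-69],78],
    [1,[564,473,-69],78],
    [1,[564,473,-69],78],
    [1,[564,473,-69],78],
    [1,[564,473,-69],78],
    [1,[564,473,-69],78],
    [1,[564,473,-69],78],
    [1,[564,473,-69],78],
    [1,[564,473,-69],78],
    [1,[564,473,-69],78],
    [1,[564,473,-69],78],
    [1,[564,473,-69],78],
    [1,[564,473,-69],78],
    [1,[564,473,-69],78],
    [1,[564,473,-69],78],
    [1,[564,473,-69],78],
    [1,[564,473,-69],78],
    [1,[564,473,-69],78],
    [1,[564,473,-69],78],
  ],
)

```text
t: 2.15
tool_pos: [596.7, -49.2, 300.5]
ee_rot: [-3.141, 0.0, -1.787]
contact_force: [0.2, -0.5, 0.3]
gripper_width: 85.3
gripper_force: 0.0
```

Run:
```python
from h import *
s=bot.state(); print(s['t'],s['tool_pos'],s['ee_rot'],s['joint_positions'])
P=pose('wrist'); im,d=vision.snapshot('wrist'); cv2.imwrite('pics/w2.png',im[:,:,::-1]); np.savez('w2.npz',im=im,d=d,R=P[1],c=P[2])
```

```text
2.15 [596.73934566 -49.16319398 300.54317959] [-3.14127414e+00  2.03026623e-04 -1.78748153e+00] [ 2.43848533e-01  1.97314006e-01 -5.30858310e-02 -4.16188026e-05
 -1.32002093e+00 -4.60523448e-01]
```

View pics/w2.png

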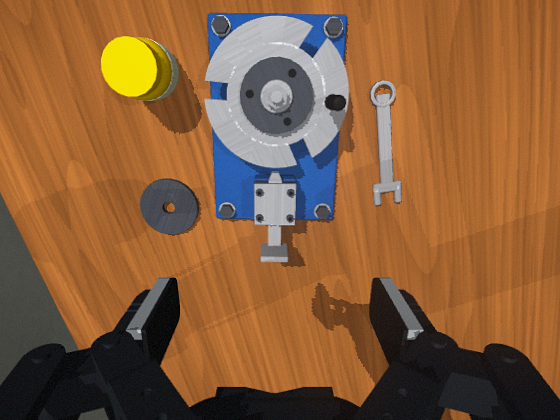

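The wrist view shows the plate centred near (276,95), its slots at (302,157), (212,92) and (327,50), the handle top at (337,102), the guide at (275,202) and the tab at (274,252). The wrench lies to the right, at (385,150).

```bash
cat > meas.py <<'E'
from h import *
def meas(im,P,seed):
    c=ray(P,[seed],50)[0,:2]
    hsv=cv2.cvtColor(im,cv2.COLOR_RGB2HSV); m=((hsv[...,1]<60)&(hsv[...,2]>90)).astype(np.uint8)
    # refine centre: rim points
    th=np.radians(np.arange(0,360,.5)); rr=np.arange(60,95,.5)
    for k in range(4):
        X=c[None,None]+rr[None,:,None]*np.stack([np.cos(th),np.sin(th)],-1)[:,None]
        X=np.dstack([X,np.full(X.shape[:2],50.)]); uv=proj(P,X.reshape(-1,3)).astype(np.float32)
        v=cv2.remap(m,uv[:,0].reshape(X.shape[:2]),uv[:,1].reshape(X.shape[:2]),cv2.INTER_NEAREST,borderValue=0)
        e=np.where(v.any(1),rr[len(rr)-1-v[:,::-1].argmax(1)],0)
        ok=(abs(e-80)<8-k)
        A=np.c_[np.cos(th),np.sin(th),np.ones_like(th)][ok]
        s,*_=np.linalg.lstsq(A,e[ok],rcond=None); c=c+s[:2]
    i=(rr>=62)&(rr<=76)
    return c,s[2],np.degrees(th),v[:,i].mean(1)
E
python3 - <<'E'
from meas import *
f=np.load('w2.npz'); P=(vision.camera_model('wrist'),f['R'],f['c']); im=f['im']
c,r,th,p=meas(im,P,(276,94)); print(c,r)
low=p<.5; e=np.flatnonzero(np.diff(low.astype(int))); print([(th[k],'in' if low[k+1] else 'out') for k in e])
for n,uv,z in [('stud',(276,88),77),('handle',(338,101),96),('guide',(275,202),57),('tab',(274,262),70),('tabtop',(274,247),80)]: print(n,ray(P,[uv],z).round(1))
hsv=cv2.cvtColor(im,cv2.COLOR_RGB2HSV)
g=ray(P,[(275,202)],57)[0,:2]; print('y axis deg',np.degrees(np.arctan2(*(g-c)[::-1])),np.linalg.norm(g-c))
roi=im[165:275,230:320]; cv2.imwrite('pics/crop.png',cv2.resize(roi[:,:,::-1],None,fx=5,fy=5))
E
```

```text
[ 576.84386597 -130.53755644] 79.59313323812228
[(np.float64(94.5), 'in'), (np.float64(109.50000000000001), 'out'), (np.float64(154.5), 'in'), (np.float64(168.5), 'out'), (np.float64(214.0), 'in'), (np.float64(229.50000000000003), 'out'), (np.float64(334.0), 'in'), (np.float64(350.50000000000006), 'out')]
stud [[ 575.1 -138.4   77. ]]
handle [[ 518.5 -113.3   96. ]]
guide [[603.7 -13.1  57. ]]
tab [[620.7  58.4  70. ]]
tabtop [[615.3  33.9  80. ]]
y axis deg 77.10538233080179 120.46008229681269
```

View pics/crop.png

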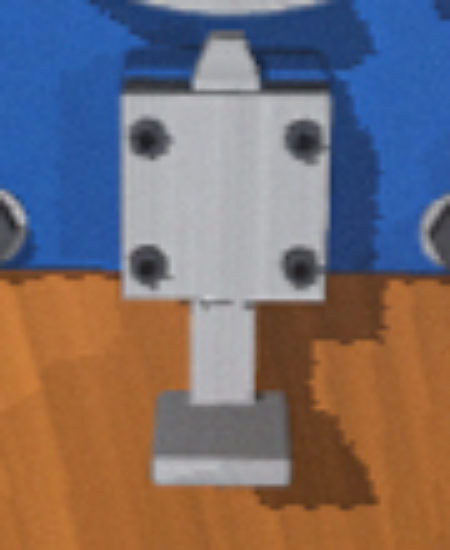

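Request:
drive_tool(
  targets=[
    [0,[118,60,0],0],
    [0,[118,60,0],0],
    [0,[118,60,0],0],
    [0,[118,60,100],0],
    [0,[118,60,100],0],
    [0,[118,60,160],0],
    [0,[118,60,200],0],
    [0,[118,60,220],0],
    [0,[118,60,234],0],
    [0,[118,60,234],0],
    [0,[118,60,234],0],
    [0,[118,60,234],0],
  ],
)

```text
t: 3.4
tool_pos: [513.8, -152.2, 67.5]
ee_rot: [-3.14, 0.0, -1.789]
contact_force: [1.4, 0.5, 0.2]
gripper_width: -0.1
gripper_force: 0.0
```

Run:
```python
from h import *
print(bot.state()['gripper_width'])
a,_=vision.snapshot('side'); b,_=vision.snapshot('wrist')
cv2.imwrite('pics/s3.png',np.vstack([cv2.resize(a[130:300,180:400,::-1],(560,433)),])); cv2.imwrite('pics/w3.png',b[:,:,::-1])
```

```text
-0.09240358544392806
```

View pics/w3.png

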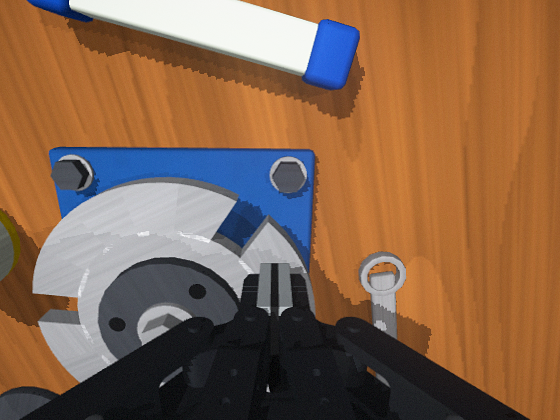

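The closed fingertips are above the plate near (275,290), with the handle hidden just behind them. Pushing now.

Request:
drive_tool(
  targets=[
    [0,[-8,0,0],0],
    [0,[-14,0,0],0],
    [0,[-18,0,0],0],
    [0,[-21,0,0],0],
    [0,[-24,0,0],0],
    [0,[-27,0,0],0],
    [0,[-30,0,0],0],
    [0,[-33,0,0],0],
    [0,[-36,0,0],0],
    [0,[-39,0,0],0],
    [0,[-41,0,0],0],
    [0,[-43,0,0],0],
    [0,[-44,0,0],0],
    [0,[-44,0,0],0],
    [0,[-44,0,0],0],
  ],
)

```text
t: 5.0
tool_pos: [522.3, -109.2, 66.3]
ee_rot: [3.141, 0.0, -1.789]
contact_force: [0.5, -1.2, 0.6]
gripper_width: -0.1
gripper_force: 0.6
```

Run:
```python
from meas import *
f=np.load('w2.npz')
for n in ['wrist']:
    P=pose(n); im,d=vision.snapshot(n); cv2.imwrite('pics/w4.png',im[:,:,::-1])
    # visible slot edges using known centre
    uv=proj(P,[[576.8,-130.5,50]])[0]; print(uv)
    c=np.array([576.84,-130.54]); th=np.radians(np.arange(0,360,.5)); rr=np.arange(62,76,1.)
    hsv=cv2.cvtColor(im,cv2.COLOR_RGB2HSV); m=((hsv[...,1]<60)&(hsv[...,2]>90)).astype(np.uint8)
    X=c+rr[None,:,None]*np.stack([np.cos(th),np.sin(th)],-1)[:,None]; X=np.dstack([X,np.full(X.shape[:2],50.)])
    q=proj(P,X.reshape(-1,3)).astype(np.float32); v=cv2.remap(m,q[:,0].reshape(X.shape[:2]),q[:,1].reshape(X.shape[:2]),0,borderValue=0).mean(1)
    low=v<.5; e=np.flatnonzero(np.diff(low.astype(int))); print([(np.degrees(th[k]).round(1),'in' if low[k+1] else 'out') for k in e])
```

```text
[162.62523807 250.58513521]
[(np.float64(57.5), 'in'), (np.float64(138.5), 'out'), (np.float64(147.5), 'in'), (np.float64(148.0), 'out'), (np.float64(150.0), 'in'), (np.float64(150.5), 'out'), (np.float64(152.5), 'in'), (np.float64(155.5), 'out'), (np.float64(196.5), 'in'), (np.float64(210.0), 'out'), (np.float64(314.5), 'in'), (np.float64(329.5), 'out')]
```

Request:
drive_tool(
  targets=[
    [0,[-2,0,0],0],
    [0,[-3,0,0],0],
    [0,[-4,0,0],0],
    [0,[-5,0,0],0],
    [0,[-5,0,0],0],
    [0,[-5,0,0],0],
    [0,[0,0,0],0],
    [0,[15,0,0],0],
    [0,[15,0,-80],0],
    [0,[0,-60,-150],0],
    [0,[-60,-60,-230],0],
    [0,[-60,-60,-230],0],
    [0,[-60,-60,-230],0],
    [0,[-60,-60,-230],0],
    [0,[-60,-60,-230],0],
  ],
)

```text
t: 6.55
tool_pos: [594.5, -63.7, 297.4]
ee_rot: [-3.14, 0.002, -1.788]
contact_force: [-0.2, 0.1, 0.1]
gripper_width: 0.1
gripper_force: 0.0
```

Run:
```python
from meas import *
s=bot.state(); print(s['t'],s['tool_pos'],s['ee_rot'])
P=pose('wrist'); im,d=vision.snapshot('wrist'); cv2.imwrite('pics/w5.png',im[:,:,::-1]); np.savez('w5.npz',im=im,d=d,R=P[1],c=P[2])
sd=proj(P,[[576.84,-130.54,50]])[0]
c,r,th,p=meas(im,P,sd); print(sd,c,r)
low=p<.5; e=np.flatnonzero(np.diff(low.astype(int))); print([(th[k],'in' if low[k+1] else 'out') for k in e])
```

```text
6.55 [594.50768752 -63.66014855 297.36144019] [-3.13969207e+00  1.52350148e-03 -1.78849999e+00]
[277.05197132 109.65389351] [ 576.80091766 -130.48329675] 79.50578232566953
[(np.float64(70.0), 'in'), (np.float64(85.0), 'out'), (np.float64(129.5), 'in'), (np.float64(143.5), 'out'), (np.float64(190.0), 'in'), (np.float64(205.0), 'out'), (np.float64(309.5), 'in'), (np.float64(325.0), 'out')]
```

View pics/w5.png

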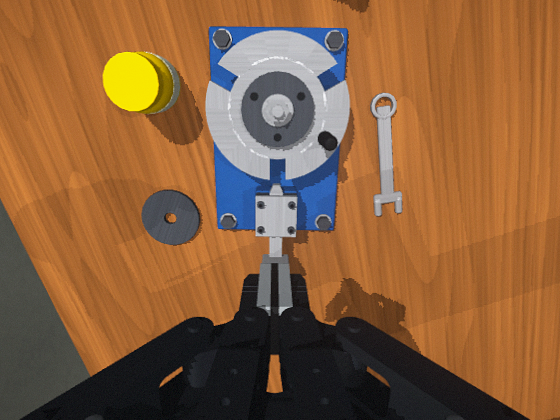

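The nearest slot now stands at 77.4° against the bar at 77.1°, at pixel (278,170) straight ahead of the bar nose. Next is the tab.

Request:
drive_tool(
  targets=[
    [0,[-157,1,0],0],
    [0,[-157,1,0],0],
    [0,[-157,1,0],0],
    [0,[-157,1,0],0],
    [0,[-157,1,100],0],
    [0,[-157,1,100],0],
    [0,[-157,1,160],0],
    [0,[-157,1,200],0],
    [0,[-157,1,230],0],
    [0,[-157,1,245],0],
    [0,[-157,1,245],0],
    [0,[-157,1,245],0],
  ],
)

```text
t: 7.8
tool_pos: [626.2, 88.4, 50.6]
ee_rot: [3.14, -0.001, -1.79]
contact_force: [0.4, 0.2, 0.6]
gripper_width: 0.0
gripper_force: 0.0
```

Request:
drive_tool(
  targets=[
    [0,[8,0,0],0],
    [0,[14,0,0],0],
    [0,[19,0,0],0],
    [0,[23,0,0],0],
    [0,[27,0,0],0],
    [0,[31,0,0],0],
    [0,[35,0,0],0],
    [0,[38,0,0],0],
    [0,[41,0,0],0],
    [0,[44,0,0],0],
    [0,[46,0,0],0],
    [0,[48,0,0],0],
    [0,[50,0,0],0],
    [0,[50,0,0],0],
  ],
)

```text
t: 9.2
tool_pos: [616.0, 40.4, 51.2]
ee_rot: [3.141, -0.0, -1.789]
contact_force: [1.2, 0.9, 1.6]
gripper_width: 0.4
gripper_force: 0.7
```

Request:
drive_tool(
  targets=[
    [0,[2,0,0],0],
    [0,[3,0,0],0],
    [0,[4,0,0],0],
    [0,[5,0,0],0],
    [0,[6,0,0],0],
    [0,[7,0,0],0],
    [0,[7,0,0],0],
  ],
)

```text
t: 9.9
tool_pos: [615.5, 37.3, 51.4]
ee_rot: [-3.14, 0.004, -1.789]
contact_force: [-0.6, 18.0, 0.7]
gripper_width: -0.0
gripper_force: 8.9
```

Run:
```python
from h import *
s=bot.state(); print(s['t'],s['tool_pos'],s['contact_force'])
a,_=vision.snapshot('side'); cv2.imwrite('pics/s6.png',cv2.resize(a[160:300,180:380,::-1],None,fx=4,fy=4,interpolation=cv2.INTER_CUBIC))
```

```text
9.9 [615.49752706  37.32441479  51.36765299] [-0.55020614 18.04305731  0.71742073]
```

View pics/s6.png

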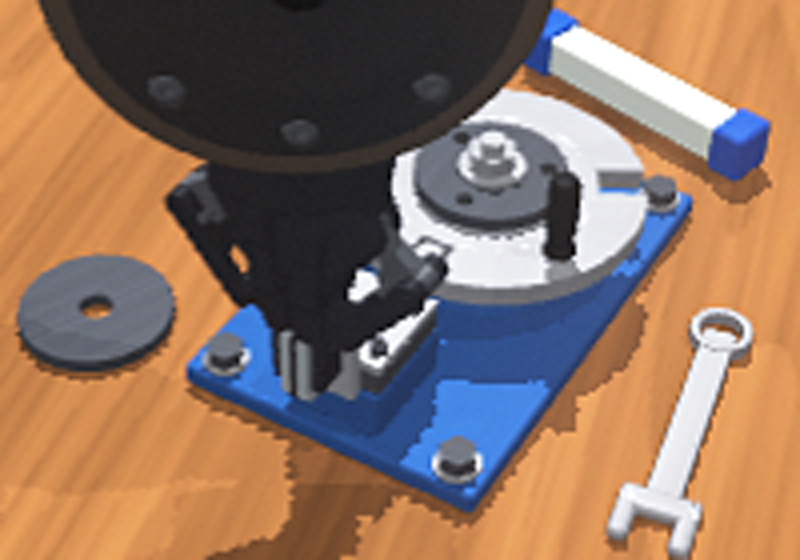

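The tab at (345,365) is right against the guide block and a resisting force of 18 N has built up, so the bar looks home. I'll press a little more, back away, lift and check.

Request:
drive_tool(
  targets=[
    [0,[1,0,0],0],
    [0,[2,0,0],0],
    [0,[2,0,0],0],
    [0,[0,0,0],0],
    [0,[-10,0,0],0],
    [0,[-25,0,0],0],
    [0,[-25,0,-50],0],
    [0,[-25,0,-100],0],
    [0.6,[-40,0,-150],0],
    [1,[-40,0,-200],0],
    [1,[-40,0,-245],0],
    [1,[40,0,-245],0],
    [1,[70,0,-245],0],
    [1,[70,0,-245],0],
    [1,[70,0,-245],0],
    [1,[70,0,-245],0],
    [1,[70,0,-245],0],
  ],
)

```text
t: 11.65
tool_pos: [599.7, -33.6, 295.9]
ee_rot: [3.141, -0.0, -1.789]
contact_force: [-0.4, -0.3, -0.3]
gripper_width: 85.4
gripper_force: 0.0
```

Run:
```python
from meas import *
s=bot.state(); print(s['t'],s['tool_pos'],s['ee_rot'])
P=pose('wrist'); im,d=vision.snapshot('wrist')
sd=proj(P,[[576.84,-130.54,50]])[0]
c,r,th,p=meas(im,P,sd); print(sd,c)
low=p<.5; e=np.flatnonzero(np.diff(low.astype(int))); print([(th[k],'in' if low[k+1] else 'out') for k in e])
u=np.array([np.cos(np.radians(77.1)),np.sin(np.radians(77.1))])
print('tab home/back px',proj(P,[[*(c+160*u),80],[*(c+190*u),80]]))
cv2.imwrite('pics/w7.png',cv2.resize(im[80:290,180:380,::-1],None,fx=2.8,fy=2.8,interpolation=cv2.INTER_CUBIC))
```

```text
11.65 [599.66980845 -33.57200221 295.93995455] [ 3.14097945e+00 -3.68501739e-04 -1.78858171e+00]
[275.17655867  80.79211917] [ 576.93860711 -130.32612604]
[(np.float64(83.0), 'in'), (np.float64(85.0), 'out'), (np.float64(131.5), 'in'), (np.float64(145.5), 'out'), (np.float64(189.5), 'in'), (np.float64(205.0), 'out'), (np.float64(309.5), 'in'), (np.float64(325.0), 'out')]
tab home/back px [[274.1457655  229.3538848 ]
 [273.97605744 253.06250236]]
```

View pics/w7.png

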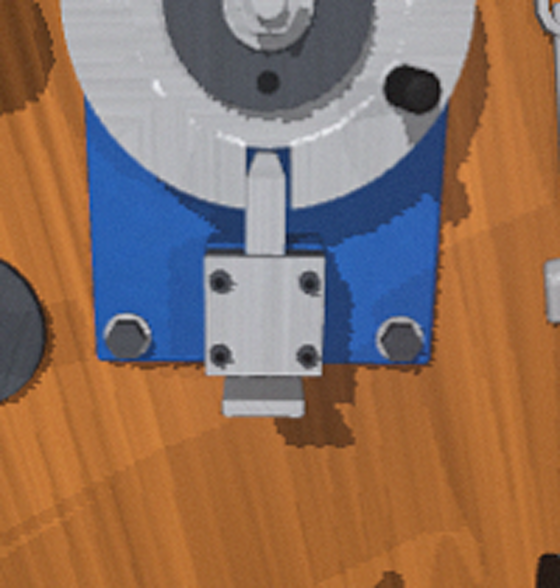

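The bar nose is at the bottom of the slot at (266,155). The tab's outer edge is at image row 228, against 229 predicted for fully home, and the robot is clear.

```bash
python3 -c "
from cell import order; print(order.finish_job())"
```

```text
the job is handed in; nothing more can be done
None
```

The plate was pushed round to line up a slot and the bar pushed fully home, locking it; the job was handed in at about 12 s with the robot clear and no loose things touched. The hand-in returned no verdict.

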